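# Pack the castor kit and the guide-wheel kit

### The job

Make up two mail-order kits from the loose stock on the bench. The castor kit goes in the long three-compartment carton: the large wheel in its biggest compartment (at one end), the U-shaped steel fork in the middle one and the headed axle pin in the smallest one (at the other end); the guide-wheel kit goes in the short two-compartment carton: the small wheel in its bigger compartment and the bearing block in its narrow one. Each piece must sit flat on the carton's floor the way up it stands now, inside its compartment and not on the walls; leave the drawer knob, the paint tin and the glue bottle where they are.

Things in the scene. Friction and masses are not known exactly. Their poses are not given: they have to be found in the camera images.
- long_carton: Shallow open cardboard carton, fixed, 224 (x) x 92 (y) x 18 mm high; floor, walls, dividers 4 mm thick, dividers as high as walls. Origin: centre of underside, z up, x lengthwise. Three compartments in a row along x, all 84 mm in y, centred on y = 0: biggest 88 mm long, centre x = -64 mm; middle 64 mm long, centre x = +16 mm; smallest 56 mm long, centre x = +80 mm.
- short_carton: Shallow open cardboard carton, fixed, 134 (x) x 92 (y) x 18 mm high; floor, walls, divider 4 mm thick, divider as high as walls. Origin: centre of underside, z up, x lengthwise. Two compartments in a row along x, both 84 mm in y, centred on y = 0: bigger 72 mm long, centre x = -27 mm; narrow 50 mm long, centre x = +38 mm.
- large_wheel: Large castor wheel lying flat on its side: black rubber tyre, grey hub, steel centre; diameter 64 mm, 34 mm high, 0.14 to 0.28 kg. Origin: centre of its underside, z up (wheel axis).
- small_wheel: Small wheel of the same kind lying flat on its side: black rubber tyre, grey hub; diameter 44 mm, 34 mm high, 0.08 to 0.15 kg. Origin: centre of its underside, z up (wheel axis).
- fork: U-shaped steel castor fork on its base plate, open at the top: base 56 (x) x 40 (y) x 5 mm, two upright cheeks 36 mm long in x, 4 mm thick, outer faces at y = +-20 mm, 51 mm high; 0.15 to 0.31 kg. Grip it over both cheeks, along its y. Origin: centre of underside, z up. Its compartment has most room for it with its x along the carton's y.
- axle_pin: Steel axle pin standing upright on its head: head diameter 40 mm, 8 mm thick, at the bottom; shank diameter 18 mm, up to 62 mm high; 0.10 to 0.21 kg. Origin: centre of the head's underside, z up (pin axis).
- bearing_block: Grey pillow-block bearing on its foot: foot 64 (x) x 26 (y) x 12 mm; round housing on it, 40 mm diameter, 26 mm thick in y, bore along y, top 42 mm high; 0.15 to 0.31 kg. Grip it on its two flat faces, along its y. Origin: centre of underside, z up. Fits its compartment only with its x along the carton's y.
- drawer_knob: Bystander among the stock: turned wooden drawer knob, 42 mm across, 40 mm high, standing loose. Not wanted in either kit. Origin: centre of its underside.
- paint_tin: Bystander beyond the cartons: closed round tin, 72 mm diameter, 85 mm high, standing loose. Origin: centre of its underside.
- glue_bottle: Bystander beyond the cartons: white bottle, 52 mm diameter, 100 mm high, standing loose. Origin: centre of its underside.
Mind the look-alikes: they are no part of the job. Leave any pink look-alike of the fork alone.

How it is judged (in metres and radians):
At the end, for the whole second after the job is handed in: Each piece at rest, upright within 7 degrees, under 6 mm off the floor of its own compartment, centre off the compartment's by at most (carton x/y, mm): large wheel 15/13, fork 15/25, pin 11/25, small wheel 17/23, bearing block 15/13. Bystanders moved under 20 mm (x of large_wheel in the frame of long_carton between -0.079 and -0.049 m and y of large_wheel in the frame of long_carton between -0.013 and 0.013 m and z of large_wheel in the frame of long_carton between 0 and 0.01 m and angle between each of large_wheel, fork, axle_pin, small_wheel, bearing_block's own z axis and vertical below 0.12 rad and linear speed of each of large_wheel, fork, axle_pin, small_wheel, bearing_block below 0.02 m/s and x of fork in the frame of long_carton between 0.001 and 0.031 m and y of fork in the frame of long_carton between -0.025 and 0.025 m and z of fork in the frame of long_carton between 0 and 0.01 m and x of axle_pin in the frame of long_carton between 0.069 and 0.091 m and y of axle_pin in the frame of long_carton between -0.025 and 0.025 m and z of axle_pin in the frame of long_carton between 0 and 0.01 m and x of small_wheel in the frame of short_carton between -0.044 and -0.01 m and y of small_wheel in the frame of short_carton between -0.023 and 0.023 m and z of small_wheel in the frame of short_carton between 0 and 0.01 m and x of bearing_block in the frame of short_carton between 0.023 and 0.053 m and y of bearing_block in the frame of short_carton between -0.013 and 0.013 m and z of bearing_block in the frame of short_carton between 0 and 0.01 m and distance of each of drawer_knob, paint_tin, glue_bottle from where it was at the start of the episode below 0.02 m); the robot touches nothing.
It fails at once if the wooden drawer knob is pushed away or knocked over (distance of drawer_knob from where it was at the start of the episode above 0.02 m or angle between drawer_knob's own z axis and vertical above 0.5 rad).
It fails at once if the paint tin is pushed away or knocked over (distance of paint_tin from where it was at the start of the episode above 0.02 m or angle between paint_tin's own z axis and vertical above 0.5 rad).
It fails at once if the glue bottle is pushed away or knocked over (distance of glue_bottle from where it was at the start of the episode above 0.02 m or angle between glue_bottle's own z axis and vertical above 0.5 rad).
It also fails if it takes over 122 s, if anything falls off the work surface, if the arm or the gripper's body presses on something with over 40 N, if the wrist force passes 120 N, or if a joint passes its speed limit or range.

### The arm

A 6-joint arm with a two-finger parallel gripper is mounted at the origin on the work surface. World frame = base frame: x ahead of the robot, y to its left, z up, the work surface at z = 0. Lengths are in mm, angles in rad, forces in N, time in s.
With the tool pointing down it reaches from about 250 to 775 mm from the base axis. Payload 4 kg.
Tool frame: the origin (TCP) lies midway between the tips of the shut fingers; the grasp point (between the pads) lies 19 mm behind it; z points along the fingers, y is the line along which they close (so a half turn about z gives the same grasp; the last joint's range is limited). The gripper opens to 94 mm and grips with 3 to 60 N. Pads are 16 mm wide; open, the fingers measure 119 mm over their backs; the gripper's body (75 mm by 177 mm) begins 78 mm behind the grasp point.
Start: joints at [1.131, 0.087, 1.371, -0, 1.684, -0.103], TCP at [181.769, 519.118, 171.706] pointing down, gripper open.
Joint ranges: [-3.1, 3.1], [-0.76, 2.03], [0.27, 2.55], [-1.08, 4.22], [0.17, 2.65], [-2.57, 2.57]. Speed limits (rad/s): [2.79, 2.79, 3.14, 3.14, 3.14, 3.14].

### API

Orientations are given as [roll, pitch, yaw] about the fixed x, y, z axes, in that order (R = Rz(yaw) Ry(pitch) Rx(roll)).
In Python, from bench import ctrl gives the robot as it stands.
- The arm moves only by the tool drive_tool, never from a script. Its argument "series" is a list of rows, each a list of 7 numbers: the turn, a rotation vector about the tool's x, y, z as a fraction of full scale, then the shift along the tool's x, y, z as a fraction of full scale, then the closure, from -1 (fully open) to 1 (shut). A call has 1 to 10 rows; each row shifts and turns the commanded pose from where the row before left it, along the tool's axes as they then stand; what a row does not reach is not made up. Full scale, the value 1, is 150 mm for a shift and pi/4 rad for a turn. A row lasts 1/10 s, in which the tool goes at most 50 mm and 8.59 degrees, less where a joint would pass 70% of its speed; a pose out of reach is approached as far as the arm can. A call with a number of a shift or a turn outside -1 to 1 is refused whole. A call with a gripper value outside its range is refused whole. The fingers move at their own pace and stop on an object; the grip force is fixed at half the most. Time passes only in rows, so rows that do not move let the fingers close. It gives the time, the measured TCP pose, the force, the opening and the grip force at its end, in the units of the state.
- ctrl.sense(): the state, without advancing time (a new reading comes with each control period).
- ctrl.snapshot(name): name is "side" or "top" or "wrist"; returns the picture (384x512x3 uint8, red, green, blue); there is no depth.
- ctrl.camera_model(name): a dict with "fovy" (degrees; the focal length in pixels is half the picture's height over the tangent of half this angle, whatever the lens; pixels are square), "cx", "cy" (the principal point, pixels), "R" (3x3) and "t" (3): a world point X has camera coordinates R X + t; the wrist camera has in their place "hand_eye" (4x4, takes a point from camera to tool coordinates, whose origin is the TCP and whose axes are the flange's). Camera axes: x right, y down, z forward; pixel columns grow to the right and rows downward; lengths in mm; the calibration is good to about 2 mm. A picture is of the moment at which its call begins: read the wrist's pose just before it. camera_model takes no time and is no camera call.
- ctrl.close_job(): hands the job in; it is judged then, once.
The state is a dict: "time_s": time; "qpos": joint angles; "joint_velocities": joint speeds; "joint_torque": joint torques, N m; "position": TCP position; "orientation": TCP orientation; "contact_force": force on the tool from outside, world axes, zero at the start; "ft_torque": the same for the moment, N m; "opening": finger opening in mm; "finger_force": force on a finger pad.
Only numpy, scipy, OpenCV 4.12 (cv2) and the standard library are available. Lean on these libraries where they do the work, as an engineer would, in place of code of your own. Each camera call takes 0.05 s, during which the arm holds its last target. There are 200 camera calls.

## Working session

There is one attempt and no reset: what is moved stays moved. The work goes in short steps, Python scripts to look and compute and a tool call to move; the robot and the scene stay as the last step left them, time stands still between calls to the robot, and variables do not carry over. Pictures are saved under pics/ and viewed, at most 14 in all, crops included, and the job is handed in when it is done.

Besides the shell and the picture viewer there is one more tool, called after ">>>" as name(argument=value, ...) on one line, values as JSON. drive_tool: Moves the arm, as the interface text tells. Its arguments: {"type":"object","properties":{"series":{"type":"array"}},"required":["series"]}

```bash
mkdir -p pics; ls
python3 - <<'E'
from bench import ctrl
import cv2, numpy as np
np.set_printoptions(precision=4,suppress=True)
s=ctrl.sense();print({k:np.round(v,3) for k,v in s.items()})
for n in("top","side","wrist"):
    im=ctrl.snapshot(n);cv2.imwrite(f"pics/{n}0.png",im[:,:,::-1]);print(n,ctrl.camera_model(n))
E
```

```text
pics
{'time_s': np.float64(0.0), 'qpos': array([ 1.131,  0.088,  1.372, -0.   ,  1.684, -0.103]), 'joint_velocities': array([-0.001,  0.001, -0.001, -0.001,  0.001, -0.002]), 'joint_torque': array([  0.   , -34.018, -30.242,   0.072,   0.033,  -0.   ]), 'position': array([181.493, 518.542, 170.545]), 'orientation': array([-3.139, -0.   ,  2.805]), 'contact_force': array([ 0.228,  0.335, -0.133]), 'ft_torque': array([ 0.04 , -0.047, -0.04 ]), 'finger_force': np.float64(0.0), 'opening': np.float64(94.11)}
top {'fovy': 52.2456749072326, 'cx': 250.36779453788412, 'cy': 201.63908706182417, 'R': array([[-0.0011, -0.9999, -0.0124],
       [-0.9962,  0.0021, -0.0876],
       [ 0.0876,  0.0123, -0.9961]]), 't': array([ 71.6675, 566.3804, 983.5834])}
side {'fovy': 50.42232372823756, 'cx': 259.66068296475424, 'cy': 191.0026267835397, 'R': array([[-0.9987, -0.0461, -0.0214],
       [-0.0142,  0.6571, -0.7536],
       [ 0.0488, -0.7524, -0.6569]]), 't': array([ 564.6195,   -7.8492, 1046.1466])}
wrist {'fovy': 71.44118139860589, 'cx': 256.19515835375375, 'cy': 188.92409529836755, 'hand_eye': array([[   0.0001,   -0.9722,   -0.2343,   67.8039],
       [   1.    ,    0.    ,    0.0005,    0.3233],
       [  -0.0005,   -0.2343,    0.9722, -211.8016],
       [   0.    ,    0.    ,    0.    ,    1.    ]])}
```

Run:
```python
import cv2
for n in("top","side"):
    im=cv2.imread(f"pics/{n}0.png");cv2.imwrite(f"pics/{n}0b.png",cv2.resize(im,(800,600),interpolation=cv2.INTER_CUBIC))
```

```text
(no output)
```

View pics/top0b.png

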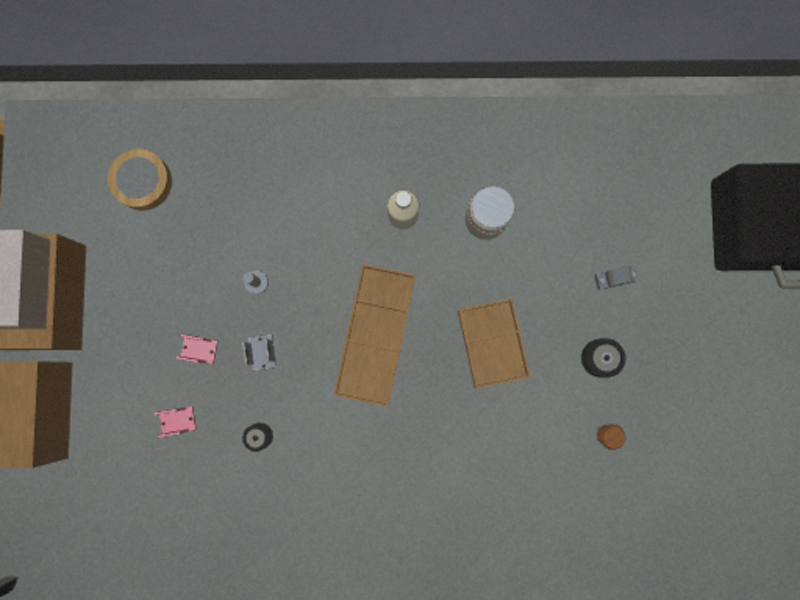

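View pics/side0b.png

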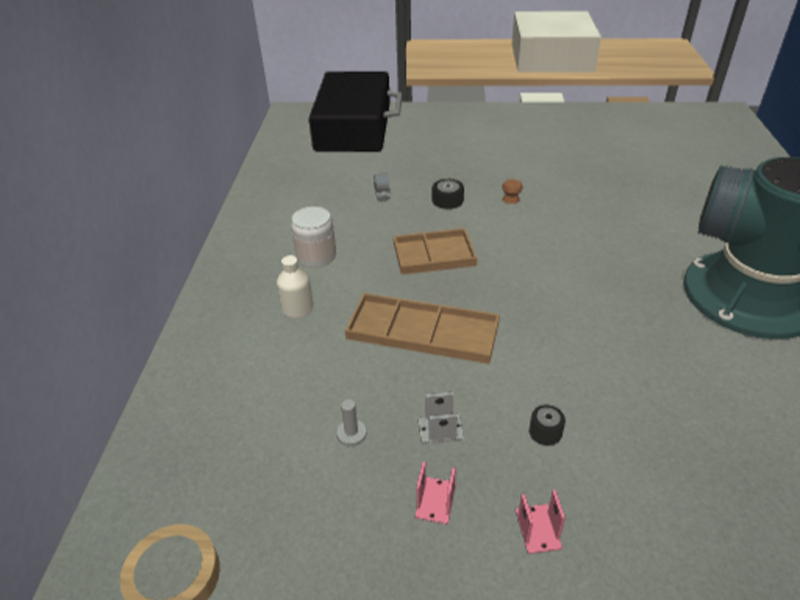

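The top view (800x600 scale) shows these pieces:
- Long carton at (375,335) with its small compartment at the top end, short carton at (493,343).
- Large wheel at (604,357), small wheel at (257,437), pin at (255,281), steel fork at (260,352), bearing block at (615,277).

Could be confused: the forks, steel (260,352) against pink (197,349) and (176,421); the wheels, 604,357 (larger) against 257,437; the knob (612,436) against the pin. I choose steel for the fork and go by size for the wheels.

```bash
cat > h.py <<'E'
from bench import ctrl
import cv2, numpy as np
from scipy.spatial.transform import Rotation as Ro
np.set_printoptions(precision=1,suppress=True)
def cam(n,s=None):
    m=ctrl.camera_model(n); f=192/np.tan(np.radians(m["fovy"]/2))
    if n=="wrist":
        H=np.array(m["hand_eye"]);T=np.eye(4);T[:3,:3]=Ro.from_euler("xyz",s["orientation"]).as_matrix();T[:3,3]=s["position"]
        W=np.linalg.inv(T@H);R,t=W[:3,:3],W[:3,3]
    else: R,t=np.array(m["R"]),np.array(m["t"])
    return f,m["cx"],m["cy"],R,t
def ray(c,uv,z):
    f,cx,cy,R,t=c; uv=np.atleast_2d(uv).astype(float)
    d=np.c_[(uv[:,0]-cx)/f,(uv[:,1]-cy)/f,np.ones(len(uv))]@R
    o=-R.T@t; return (o+d*((z-o[2])/d[:,2])[:,None])
def proj(c,X):
    f,cx,cy,R,t=c;p=np.atleast_2d(X)@R.T+t;return p[:,:2]/p[:,2:]*f+[cx,cy]
def blobs(im,mask,amin=20):
    return [k for k in cv2.findContours(mask.astype(np.uint8),cv2.RETR_EXTERNAL,cv2.CHAIN_APPROX_NONE)[0] if cv2.contourArea(k)>amin]
E
python3 - <<'E'
from h import *
im=cv2.imread("pics/top0.png");c=cam("top")
hsv=cv2.cvtColor(im,cv2.COLOR_BGR2HSV)
d=np.abs(im.astype(float)-cv2.medianBlur(im,101)).max(2)
for k in blobs(im,d>22):
    r=cv2.minAreaRect(k);u,v=r[0]
    if not(60<u<430 and 110<v<300):continue
    m=np.zeros(d.shape,np.uint8);cv2.drawContours(m,[k],-1,1,-1)
    col=cv2.mean(hsv,m)[:3]
    z=18 if r[1][0]*r[1][1]>1000 else 15
    B=ray(c,cv2.boxPoints(r),z)[:,:2];e=np.roll(B,-1,0)-B;L=np.linalg.norm(e,axis=1);i=L.argmax()
    print(np.array(r[0]),np.round(col),"xy",B.mean(0),"size",L[:2],"ang",np.degrees(np.arctan2(e[i,1],e[i,0]))%180)
for n,b in(("top",(110,150,200,320)),("top",(330,150,440,320))):
    pass
a=im[165:300,95:190];b=im[165:300,345:440]
cv2.imwrite("pics/c1.png",cv2.resize(np.hstack([a,b]),None,fx=4,fy=4,interpolation=cv2.INTER_CUBIC))
E
```

```text
[391. 279.] [ 14. 130. 112.] xy [ 368.8 -287.2] size [45.7 40.2] ang 90.00227620499962
[164.6 279.2] [53. 14. 79.] xy [368.2 291.2] size [50.2 43.5] ang 116.44870075042928
[111.5 269.6] [170.  85. 178.] xy [392.6 428.7] size [66.5 42.9] ang 99.365062940698
[386.  228.5] [56. 14. 77.] xy [ 497.3 -278.5] size [72.  64.3] ang 89.90344902564647
[165.6 225.3] [ 83.  19. 119.] xy [506.1 291.2] size [51.2 54.4] ang 9.295582775919925
[125.9 223.5] [171.  80. 182.] xy [511.1 394.7] size [43.1 61.9] ang 78.6889518144456
[315.6 219.5] [ 16. 114. 134.] xy [520.9 -97.2] size [ 95.2 133.7] ang 11.410918704123048
[391.4 179.6] [51. 11. 83.] xy [ 624.3 -296.4] size [18.9 35.4] ang 50.89976054067671
[163.8 179.9] [ 91.  19. 127.] xy [625. 298.] size [39.1 37. ] ang 101.26487757882073
[239.5 214.2] [ 17. 115. 136.] xy [535.7  98.8] size [224.1  93.5] ang 168.20145683400656
[257.5 134. ] [ 34.  33. 149.] xy [746.9  51.9] size [50.3 64.6] ang 179.97012620613177
[312.6 135.8] [ 82.  23. 156.] xy [741.5 -93.4] size [93.9 70.8] ang 153.31223547472723
[ 89.3 114.9] [ 49.  64. 128.] xy [800.  499.2] size [ 99.7 112.4] ang 53.004184766213754
```

View pics/c1.png

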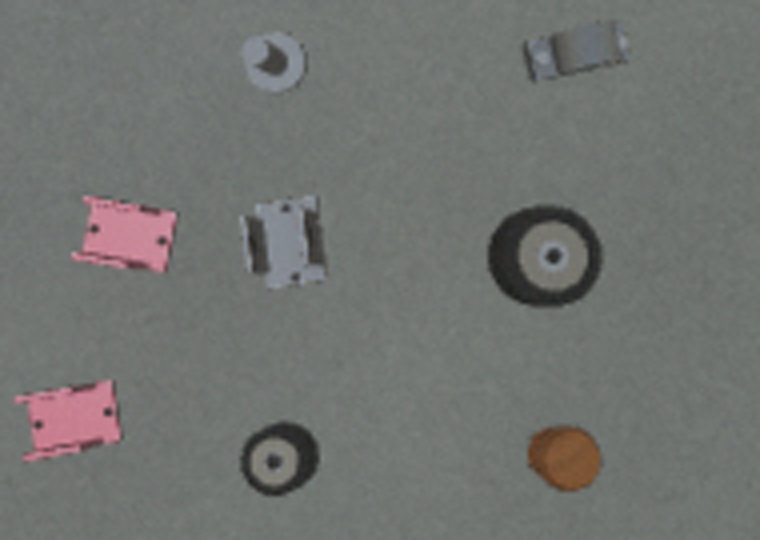

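The crop confirms it: the steel fork has its base running up the picture, the pink ones are left alone, and the wheel hubs sit at full-resolution pixels (388.3,228.8) and (163.5,280.3). Carton sizes come out right (224x94 and 134x95).

```bash
cat >> h.py <<'E'
LC=np.array([535.7,98.8]);LA=np.radians(168.2-180);SC=np.array([520.9,-97.2]);SA=np.radians(11.4)
def comp(C,a,x): return C+x*np.array([np.cos(a),np.sin(a)])
def go(x,y,z,yaw):
    """turn (tool z, units, first), then tool-frame shift in units of 150 mm at the final yaw"""
    s=ctrl.sense();y0=s["orientation"][2];dy=(np.radians(yaw)-y0+np.pi)%(2*np.pi)-np.pi
    w=np.radians(yaw);d=np.array([x,y,z])-s["position"]
    t=np.array([d[0]*np.cos(w)+d[1]*np.sin(w),d[0]*np.sin(w)-d[1]*np.cos(w),-d[2]])/150
    t0=np.array([d[0]*np.cos(y0)+d[1]*np.sin(y0),d[0]*np.sin(y0)-d[1]*np.cos(y0),-d[2]])/150
    q6=np.degrees(np.arctan2(y,x))+90-yaw
    print(f"t={s['time_s']:.1f} turn {-dy/(np.pi/4):.3f} (rows>={abs(dy)/np.radians(8.59):.1f}) shift after {np.round(t,3)} before {np.round(t0,3)} rows>={np.linalg.norm(t)*3:.1f} q6 {(q6+180)%360-180:.0f}")
E
python3 - <<'E'
from h import *
c=cam("top")
print(ray(c,[[388.25,228.75],[163.5,280.25]],34))
for n,C,a,x in(("wheel",LC,LA,-64),("fork",LC,LA,16),("pin",LC,LA,80),("sw",SC,SA,-27),("bb",SC,SA,38)):print(n,comp(C,a,x))
go(506,291,170,188.5)
E
```

```text
[[ 496.2 -277.9   34. ]
 [ 367.6  289.5   34. ]]
wheel [473.1 111.9]
fork [551.4  95.5]
pin [614.   82.4]
sw [ 494.4 -102.5]
bb [558.2 -89.7]
t=0.1 turn -0.618 (rows>=3.2) shift after [-1.9 -1.8  0. ] before [-2.5 -0.7  0. ] rows>=7.9 q6 -69
```

>>> drive_tool(series=[[0,0,-0.155,0,0,0,-1],[0,0,-0.155,0,0,0,-1],[0,0,-0.155,0,0,0,-1],[0,0,-0.155,0,0,0,-1]])

```text
time_s: 0.55
position: [181.7, 518.9, 171.2]
orientation: [-3.141, -0.0, -2.986]
contact_force: [-1.0, -0.1, 0.7]
opening: 94.0
finger_force: 0.0
```

>>> drive_tool(series=[[0,0,0,-0.213,-0.202,0,-1],[0,0,0,-0.213,-0.202,0,-1],[0,0,0,-0.213,-0.202,0,-1],[0,0,0,-0.213,-0.202,0,-1],[0,0,0,-0.213,-0.202,0,-1],[0,0,0,-0.213,-0.202,0,-1],[0,0,0,-0.213,-0.202,0,-1],[0,0,0,-0.213,-0.202,0,-1],[0,0,0,-0.213,-0.202,0,-1],[0,0,0,0,0,0,-1]])

```text
time_s: 1.55
position: [510.3, 288.7, 170.2]
orientation: [-3.139, -0.001, -2.998]
contact_force: [0.8, 0.1, -0.3]
opening: 93.8
finger_force: 0.0
```

```bash
sed -i 's/precision=1/precision=3/' h.py
python3 - <<'E'
from h import *
s=ctrl.sense();im=ctrl.snapshot("wrist")[:,:,::-1];cv2.imwrite("pics/w1.png",im);print(s["position"],s["orientation"])
np.save("w1.npy",np.r_[s["position"],s["orientation"]])
print(proj(cam("wrist",s),[[506,291,0],[506,291,51]]))
cv2.imwrite("pics/w1b.png",cv2.resize(im,(768,576)))
E
```

```text
[510.317 288.664 170.237] [-3.139 -0.001 -2.998]
[[258.098 169.864]
 [258.309 176.517]]
```

View pics/w1b.png

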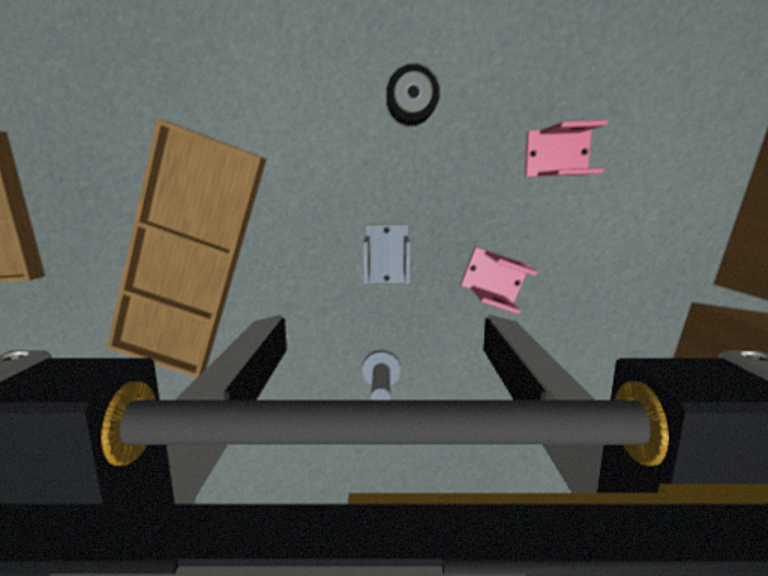

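The wrist picture shows the fork squared up, with base holes at (387,229) and (387,278) on the 1.5x scale. The small-wheel hub is at (413,91), the pin head at (381,370), and the long carton is at left.

Run:
```python
from h import *
im=cv2.imread("pics/w1.png");a=np.load("w1.npy");c=cam("wrist",dict(position=a[:3],orientation=a[3:]))
h=ray(c,np.array([[387,229.5],[387,278.5]])/1.5,5);e=h[0]-h[1]
print("fork holes",h,"mid",h.mean(0),"gap",np.linalg.norm(e),"ang",np.degrees(np.arctan2(e[1],e[0]))%180)
d=np.abs(im.astype(float)-cv2.medianBlur(im,101)).max(2)
for k in blobs(im,d>22):
    (u,v),_,_=r=cv2.minAreaRect(k)
    if 230<u<300 and v<260: 
        print("blob",np.round(r[0]),r[1]); 
        B=ray(c,cv2.boxPoints(r),5);print(B.mean(0),np.linalg.norm(B-np.roll(B,1,0),axis=1))
print("sw hub",ray(c,[413/1.5,91/1.5],34))
print("pin head",ray(c,[381/1.5,369.5/1.5],8), "edges",ray(c,np.array([[361.5,369],[401,369]])/1.5,8))
br=cv2.inRange(cv2.cvtColor(im,cv2.COLOR_BGR2HSV),(8,70,40),(25,255,255))
for k in blobs(im,br>0,2000):
    r=cv2.minAreaRect(k)
    if r[0][0]<200 and r[0][1]<250:
        B=ray(c,cv2.boxPoints(r),18)[:,:2];e=np.roll(B,-1,0)-B;L=np.linalg.norm(e,axis=1);i=L.argmax();print("carton",B.mean(0),L[:2],np.degrees(np.arctan2(e[i,1],e[i,0]))%180)
```

```text
fork holes [[481.46  287.241   5.   ]
 [528.101 294.067   5.   ]] mid [504.781 290.654   5.   ] gap 47.13732248789667 ang 8.326494446010116
blob [257. 169.] (38.0, 30.0)
[504.629 289.187   5.   ] [54.815 42.101 54.805 43.542]
blob [256. 230.] (511.0, 303.0)
[632.415 304.714   5.   ] [898.692 512.153 675.387 509.908]
blob [274.  62.] (37.47665786743164, 40.305084228515625)
[362.512 290.889   5.   ] [47.925 49.7   46.908 50.681]
sw hub [[366.153 291.276  34.   ]]
pin head [[621.854 301.63    8.   ]] edges [[624.156 282.006   8.   ]
 [618.392 321.596   8.   ]]
carton [531.89  100.055] [226.932  96.081] 168.0126332740478
```

```bash
python3 -c "
from h import *
go(504.8,290.5,24,188.3)"
```

```text
t=1.6 turn 0.001 (rows>=0.0) shift after [0.023 0.003 0.977] before [0.023 0.003 0.977] rows>=2.9 q6 -68
```

>>> drive_tool(series=[[0,0,0,0.023,0.003,0.1,-1],[0,0,0,0,0,0.25,-1],[0,0,0,0,0,0.25,-1],[0,0,0,0,0,0.2,-1],[0,0,0,0,0,0.1,-1],[0,0,0,0,0,0.077,-1],[0,0,0,0,0,0,1],[0,0,0,0,0,0,1],[0,0,0,0,0,0,1],[0,0,0,0,0,0,1]])

```text
time_s: 2.6
position: [504.5, 292.9, 26.8]
orientation: [3.141, 0.003, -2.991]
contact_force: [0.1, 0.1, -0.9]
opening: 65.2
finger_force: 0.0
```

>>> drive_tool(series=[[0,0,0,0,0,0,1],[0,0,0,0,0,0,1],[0,0,0,0,0,0,1],[0,0,0,0,0,0,1]])

```text
time_s: 3.0
position: [503.4, 292.4, 25.1]
orientation: [3.142, -0.0, -2.991]
contact_force: [0.4, -0.5, 0.6]
opening: 33.5
finger_force: 0.0
```

Run:
```python
from h import *
s=ctrl.sense();print(s["opening"],s["finger_force"])
im=ctrl.snapshot("wrist")[:,:,::-1];cv2.imwrite("pics/w2b.png",cv2.resize(im,(640,480)))
```

```text
33.47961032438401 0.0
```

View pics/w2b.png

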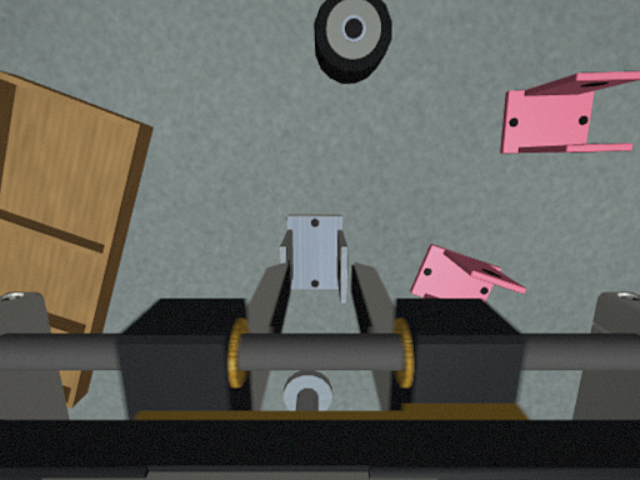

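The fingers appear to lie over the cheeks rather than outside them, so I'll check with the side camera before going on.

Run:
```python
from h import *
s=ctrl.sense();im=ctrl.snapshot("side")[:,:,::-1];cv2.imwrite("pics/s2.png",im)
p=proj(cam("side"),[s["position"],s["position"]+[0,0,35]]);print(p,s["position"],s["opening"])
u,v=p[0].astype(int);u0,v0=u-50,v-50
print(u0,v0);cv2.imwrite("pics/s2b.png",cv2.resize(im[v0:v0+80,u0:u0+100],None,fx=7,fy=7,interpolation=cv2.INTER_CUBIC))
```

```text
[[283.064 268.357]
 [283.352 257.289]] [503.387 292.401  25.101] 29.302432240786832
233 218
```

View pics/s2b.png

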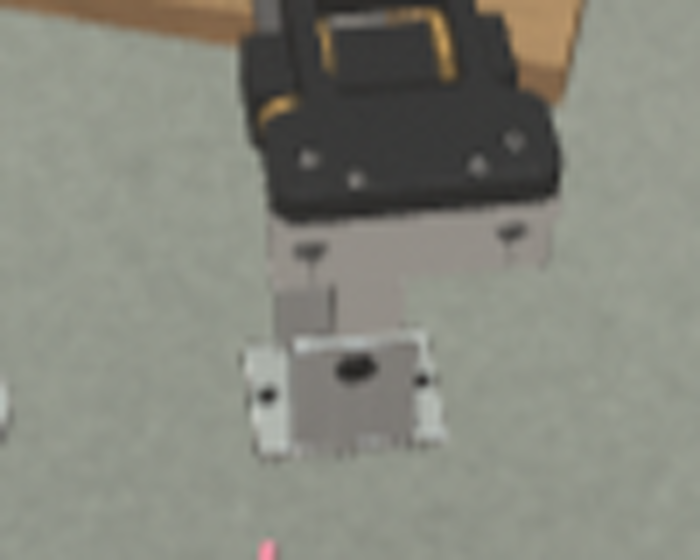

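>>> drive_tool(series=[[0,0,0,0,0,0,-1],[0,0,0,0,0,0,-1],[0,0,0,0,0,0,-1],[0,0,0,0,0,0,-1],[0,0,0,0,0,0,-1],[0,0,0,0,0,0,-1],[0,0,0,0,0,0,-1],[0,0,0,0,0,0,-1],[0,0,0,0,0,0,-1],[0,0,0,0,0,0,-1]])

```text
time_s: 4.1
position: [503.4, 292.5, 25.2]
orientation: [3.142, 0.0, -2.991]
contact_force: [0.0, 0.2, 0.1]
opening: 93.9
finger_force: 0.0
```

Run:
```python
from h import *
s=ctrl.sense();im=ctrl.snapshot("side")[:,:,::-1];w=ctrl.snapshot("wrist")[:,:,::-1]
cv2.imwrite("pics/w3.png",w)
P=s["position"];o=s["opening"]
yw=s["orientation"][2];X=np.array([np.cos(yw),np.sin(yw),0]);Y=np.array([np.sin(yw),-np.cos(yw),0])
print(P,o)
for z in(0,20,40):
    q=[P+sx*8*X+sy*Y*47+[0,0,z] for sy in(1,-1) for sx in(1,-1)]
    print(z,"side",((proj(cam("side"),q)-[233,198])*7)[:2].round(),"wrist",proj(cam("wrist",s),q).round()[[0,2]])
cv2.imwrite("pics/s3b.png",np.hstack([cv2.resize(im[198:278,233:333],(500,400),interpolation=cv2.INTER_CUBIC)]))
cv2.imwrite("pics/sw3.png",np.vstack([cv2.resize(im[198:278,233:333],(500,400),interpolation=cv2.INTER_CUBIC)[:300],cv2.resize(w[150:270,140:380],(500,250))]))
```

```text
[503.407 292.47   25.161] 93.9355763417317
0 side [[403. 623.]
 [347. 629.]] wrist [[313. 199.]
 [199. 199.]]
20 side [[405. 580.]
 [348. 585.]] wrist [[318. 206.]
 [193. 206.]]
40 side [[408. 535.]
 [349. 540.]] wrist [[325. 215.]
 [186. 215.]]
```

View pics/sw3.png

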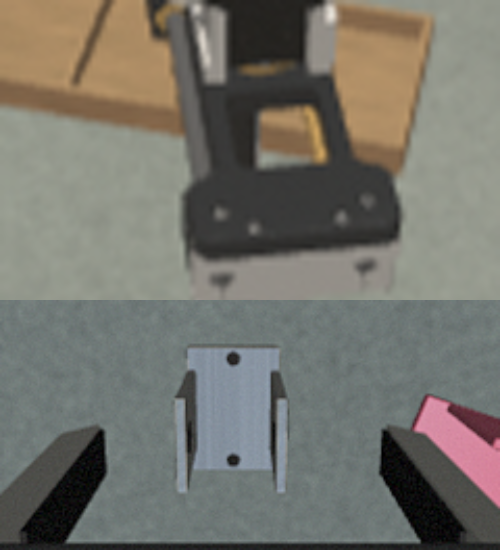

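Run:
```python
import cv2
im=cv2.imread("pics/s3b.png");print([(int((198+y/5)*10)/10,im[y,x].tolist()) for x in (275,) for y in range(225,400,7)])
cv2.imwrite("pics/s3c.png",im[200:,120:450])
```

```text
[(243.0, [56, 57, 57]), (244.4, [58, 60, 58]), (245.8, [50, 52, 52]), (247.2, [42, 44, 45]), (248.6, [73, 76, 77]), (250.0, [130, 136, 140]), (251.4, [136, 143, 147]), (252.8, [136, 143, 147]), (254.2, [136, 143, 148]), (255.6, [137, 143, 148]), (257.0, [136, 143, 147]), (258.4, [136, 142, 147]), (259.8, [135, 142, 146]), (261.2, [135, 141, 146]), (262.6, [136, 142, 146]), (264.0, [135, 141, 146]), (265.4, [135, 142, 146]), (266.8, [135, 142, 146]), (268.2, [135, 142, 146]), (269.6, [136, 143, 147]), (271.0, [136, 142, 146]), (272.4, [135, 141, 146]), (273.8, [136, 142, 146]), (275.2, [135, 142, 146]), (276.6, [136, 142, 147])]
```

View pics/s3c.png

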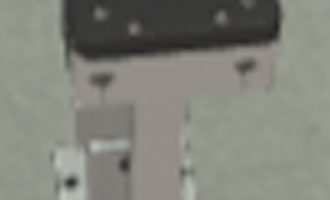

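Run:
```python
from h import *
im=ctrl.snapshot("side")[:,:,::-1];cv2.imwrite("pics/s4.png",im)
cv2.imwrite("pics/s4b.png",cv2.resize(im[235:315,245:325],None,fx=7,fy=7,interpolation=cv2.INTER_CUBIC))
```

```text
(no output)
```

View pics/s4b.png

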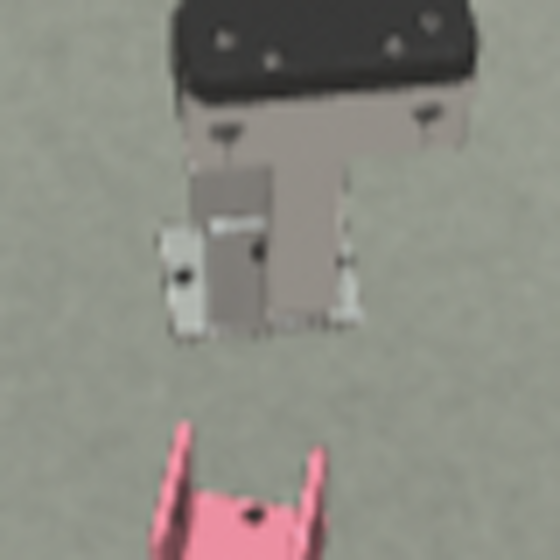

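The views agree: projected against the TCP pose, the real fingertips lie about 35 mm above the reported TCP (finger bottom in the side view at pixel row 280, predicted 291; wrist view gives the same). So I subtract 35 mm from the tip height I want, and go down step by step with an eye on the force.

>>> drive_tool(series=[[0,0,0,-0.01,0,0.07,-1],[0,0,0,0,0.012,0.06,-1],[0,0,0,0,0,0,-1]])

```text
time_s: 4.55
position: [502.9, 293.9, 3.0]
orientation: [-3.14, -0.004, -2.991]
contact_force: [-0.3, 0.5, -0.7]
opening: 93.9
finger_force: 0.0
```

>>> drive_tool(series=[[0,0,0,0,0,0.06,-1],[0,0,0,0,0,0.05,-1],[0,0,0,0,0,0,-0.5],[0,0,0,0,0,0,1],[0,0,0,0,0,0,1],[0,0,0,0,0,0,1],[0,0,0,0,0,0,1],[0,0,0,0,0,0,1],[0,0,0,0,0,0,1],[0,0,0,0,0,0,1]])

```text
time_s: 5.55
position: [504.9, 294.1, -10.5]
orientation: [-3.141, 0.001, -2.992]
contact_force: [0.1, -2.9, 1.8]
opening: 40.2
finger_force: 30.0
```

>>> drive_tool(series=[[0,0,0,0,0,0,1],[0,0,0,0,0,0,1],[0,0,0,0,0,0,1]])

```text
time_s: 5.85
position: [504.9, 294.2, -10.5]
orientation: [-3.141, 0.001, -2.992]
contact_force: [0.2, -2.1, 2.7]
opening: 39.7
finger_force: 30.0
```

>>> drive_tool(series=[[0,0,0,0,0,-0.1,1],[0,0,0,0,0,-0.15,1],[0,0,0.188,0,0,-0.15,1],[0,0,0.188,0,0,0,1],[0,0,0.188,0,0,0,1],[0,0,0.188,0,0,0,1],[0,0,0.188,0,0,0,1],[0,0,0.188,0,0,0,1],[0,0,0.188,0,0,0,1],[0,0,0.188,0,0,0,1]])

```text
time_s: 6.85
position: [504.0, 295.2, 49.3]
orientation: [-3.141, -0.002, 2.105]
contact_force: [1.6, -0.1, -2.3]
opening: 39.6
finger_force: 30.0
```

>>> drive_tool(series=[[0,0,0.188,0,0,0,1],[0,0,0.188,0,0,0,1],[0,0,0.188,0,0,0,1],[0,0,0.188,0,0,0,1],[0,0,0.188,0,0,0,1],[0,0,0,0,0,0,1]])

```text
time_s: 7.45
position: [504.1, 295.1, 49.3]
orientation: [-3.141, -0.001, 1.373]
contact_force: [0.3, 0.6, -1.9]
opening: 39.8
finger_force: 30.0
```

Run:
```python
from h import *
im=cv2.imread("pics/w1.png");a=np.load("w1.npy")
s=ctrl.sense();print(s["position"],s["orientation"],s["opening"])
go(551,95.5,50,78.1)
```

```text
[504.147 295.111  49.304] [-3.141 -0.001  1.373] 39.80108380097328
t=7.5 turn 0.012 (rows>=0.1) shift after [-1.238  0.58  -0.005] before [-1.243  0.568 -0.005] rows>=4.1 q6 22
```

>>> drive_tool(series=[[0,0,0.012,-0.248,0.116,0,1],[0,0,0,-0.248,0.116,0,1],[0,0,0,-0.248,0.116,0,1],[0,0,0,-0.248,0.116,0,1],[0,0,0,-0.248,0.116,0,1],[0,0,0,0,0,0,1],[0,0,0,0,0,0,1],[0,0,0,0,0,0,1]])

```text
time_s: 8.25
position: [551.4, 95.6, 49.2]
orientation: [-3.141, -0.001, 1.365]
contact_force: [-0.2, 0.1, -1.5]
opening: 40.0
finger_force: 30.0
```

Run:
```python
from h import *
s=ctrl.sense();w=ctrl.snapshot("wrist")[:,:,::-1];cv2.imwrite("pics/w5.png",w);np.save("w5.npy",np.r_[s["position"],s["orientation"]])
c=cam("wrist",s);im=w.copy()
for x in(-108,-20,-16,48,52,108):
  for sy in(-46,46):
    a=LA;P=np.r_[LC+x*np.array([np.cos(a),np.sin(a)])+sy*np.array([-np.sin(a),np.cos(a)]),18]
    u,v=proj(c,P)[0];cv2.circle(im,(int(u),int(v)),2,(0,0,255),-1)
cv2.imwrite("pics/w5b.png",cv2.resize(im,(768,576)))
print(s["position"],s["orientation"]);go(551,95.5,-5.5,78.1)
```

```text
[551.444  95.648  49.177] [-3.141 -0.001  1.365]
t=8.3 turn 0.003 (rows>=0.0) shift after [-0.003 -0.002  0.364] before [-0.003 -0.002  0.364] rows>=1.1 q6 22
```

View pics/w5b.png

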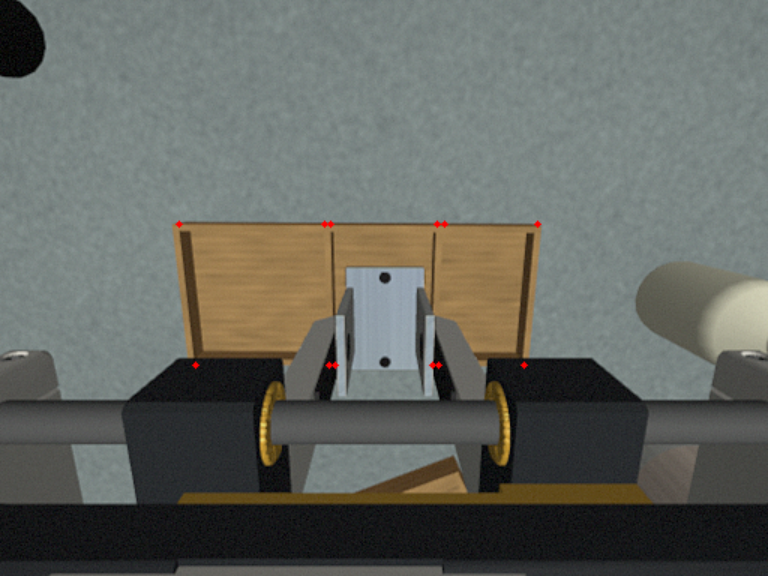

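Projected rim corners fall on the carton, and the fork hangs centred between the dividers (333 and 437). Lowering.

>>> drive_tool(series=[[0,0,0,0,0,0.12,1],[0,0,0,0,0,0.12,1],[0,0,0,0,0,0.08,1],[0,0,0,0,0,0.044,1],[0,0,0,0,0,0,1],[0,0,0,0,0,0,1],[0,0,0,0,0,0,0],[0,0,0,0,0,0,0],[0,0,0,0,0,0,0],[0,0,0,0,0,0,0]])

```text
time_s: 9.3
position: [552.1, 94.5, -5.0]
orientation: [3.141, -0.0, 1.363]
contact_force: [0.1, -1.0, 0.9]
opening: 46.8
finger_force: 0.0
```

>>> drive_tool(series=[[0,0,0,0,0,-0.1,0],[0,0,0,0,0,-0.2,0],[0,0,0,0,0,-0.25,-1],[0,0,0,0,0,-0.25,-1]])

```text
time_s: 9.7
position: [551.5, 94.5, 116.8]
orientation: [3.141, -0.0, 1.363]
contact_force: [0.7, -0.6, 0.4]
opening: 59.6
finger_force: 0.0
```

Run:
```python
from h import *
go(622.5,299,115,78.1);go(622.5,299,115,168.2)
```

```text
t=9.7 turn -0.000 (rows>=0.0) shift after [1.431 0.182 0.012] before [1.431 0.181 0.012] rows>=4.3 q6 38
t=9.7 turn -2.003 (rows>=10.5) shift after [-0.184  1.431  0.012] before [1.431 0.181 0.012] rows>=4.3 q6 -53
```

>>> drive_tool(series=[[0,0,0,0.286,0.036,0,-1],[0,0,0,0.286,0.036,0,-1],[0,0,0,0.286,0.036,0,-1],[0,0,0,0.286,0.036,0,-1],[0,0,0,0.286,0.036,0,-1],[0,0,0,0,0,0,-1],[0,0,0,0,0,0,-1],[0,0,0,0,0,0,-1]])

```text
time_s: 10.5
position: [622.5, 297.9, 115.4]
orientation: [3.141, 0.0, 1.362]
contact_force: [-0.1, 0.1, -0.7]
opening: 94.1
finger_force: 0.0
```

Run:
```python
from h import *
s=ctrl.sense();w=ctrl.snapshot("wrist")[:,:,::-1];cv2.imwrite("pics/w6.png",w);t=ctrl.snapshot("top")[:,:,::-1];cv2.imwrite("pics/t6.png",t)
c=cam("wrist",s);print(s["position"],proj(c,[[622.5,299,8],[622.5,299,62]]))
cv2.imwrite("pics/w6b.png",np.hstack([cv2.resize(w[120:270,180:330],(450,450)),cv2.resize(t[160:280,200:300],(350,420),interpolation=cv2.INTER_CUBIC)[:450].repeat(1,0) if 0 else cv2.copyMakeBorder(cv2.resize(t[160:280,200:300],(350,420),interpolation=cv2.INTER_CUBIC),0,30,0,0,0)]))
```

```text
[622.457 297.863 115.431] [[256.097 180.965]
 [256.107 191.783]]
```

View pics/w6b.png

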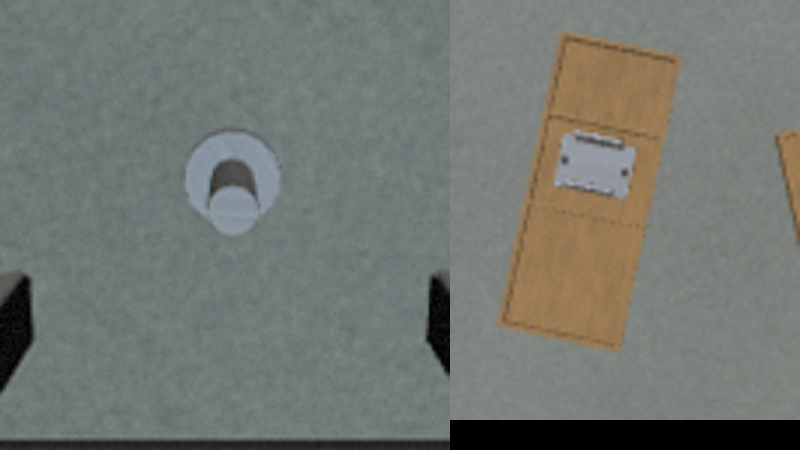

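The fork sits square in the middle compartment. The pin head is at wrist pixel (257.3,179.3) and the shank top at (258,190).

Run:
```python
from h import *
s=ctrl.sense();c=cam("wrist",s);print(ray(c,[257.3,179.3],8),ray(c,[258,190],62))
go(622,300.5,-8,78.1)
```

```text
[[624.469 300.299   8.   ]] [[624.87  299.982  62.   ]]
t=10.6 turn -0.003 (rows>=0.0) shift after [ 0.019 -0.008  0.824] before [ 0.019 -0.008  0.824] rows>=2.5 q6 38
```

>>> drive_tool(series=[[0,0,0,0.02,0.009,0.15,-1],[0,0,0,0,0,0.25,-1],[0,0,0,0,0,0.25,-1],[0,0,0,0,0,0.12,-0.5],[0,0,0,0,0,0.054,0],[0,0,0,0,0,0,1],[0,0,0,0,0,0,1],[0,0,0,0,0,0,1],[0,0,0,0,0,0,1],[0,0,0,0,0,0,1]])

```text
time_s: 11.6
position: [625.0, 301.9, -7.8]
orientation: [3.14, -0.001, 1.363]
contact_force: [0.7, -0.1, 0.3]
opening: 41.4
finger_force: 0.0
```

>>> drive_tool(series=[[0,0,0,0,0,0,1],[0,0,0,0,0,0,1],[0,0,0,0,0,0,1],[0,0,0,0,0,0,1],[0,0,0,0,0,0,1],[0,0,0,0,0,0,1]])

```text
time_s: 12.2
position: [624.3, 301.6, -9.1]
orientation: [-3.141, -0.0, 1.363]
contact_force: [-1.3, 0.5, -0.1]
opening: 17.6
finger_force: 30.0
```

>>> drive_tool(series=[[0,0,0,0,0,-0.1,1],[0,0,0,0,0,-0.15,1],[0,0,0,0,0,-0.17,1],[0,0,0,0,0,0,1]])

```text
time_s: 12.6
position: [627.6, 302.8, 60.2]
orientation: [3.133, -0.006, 1.363]
contact_force: [0.6, 0.1, -0.8]
opening: 17.5
finger_force: 30.0
```

Run:
```python
from h import *
s=ctrl.sense();print(s["opening"],s["finger_force"],s["position"]);go(614,82.4,55,78.2)
```

```text
17.46929833851396 29.999722838401794 [627.601 302.803  60.22 ]
t=12.6 turn -0.003 (rows>=0.0) shift after [-1.457  0.212  0.035] before [-1.456  0.215  0.035] rows>=4.4 q6 19
```

>>> drive_tool(series=[[0,0,0,-0.29,0.042,0,1],[0,0,0,-0.29,0.042,0,1],[0,0,0,-0.29,0.042,0,1],[0,0,0,-0.29,0.042,0,1],[0,0,0,-0.29,0.042,0,1],[0,0,0,0,0,0,1],[0,0,0,0,0,0,1],[0,0,0,0,0,0,1]])

```text
time_s: 13.4
position: [610.0, 83.1, 53.4]
orientation: [-3.141, -0.001, 1.364]
contact_force: [0.1, 0.3, 0.3]
opening: 17.4
finger_force: 30.0
```

Run:
```python
from h import *
print(ctrl.sense()["position"]);go(614,83.5,-4,78.2)
```

```text
[610.002  83.148  53.445]
t=13.4 turn -0.002 (rows>=0.0) shift after [0.008 0.026 0.383] before [0.008 0.026 0.383] rows>=1.2 q6 20
```

>>> drive_tool(series=[[0,0,0,0.008,0.026,0.1,1],[0,0,0,0,0,0.12,1],[0,0,0,0,0,0.1,1],[0,0,0,0,0,0.063,1],[0,0,0,0,0,0,1],[0,0,0,0,0,0,1],[0,0,0,0,0,0,0.4],[0,0,0,0,0,0,0.4],[0,0,0,0,0,0,0.4]])

```text
time_s: 14.3
position: [614.7, 82.6, -3.1]
orientation: [3.141, -0.0, 1.363]
contact_force: [0.1, 1.0, 1.0]
opening: 28.1
finger_force: 0.0
```

>>> drive_tool(series=[[0,0,0,0,0,-0.1,0.4],[0,0,0,0,0,-0.2,0.4],[0,0,0,0,0,-0.25,0.4],[0,0,0,0,0,-0.25,-1]])

```text
time_s: 14.7
position: [614.2, 82.5, 118.9]
orientation: [3.141, -0.0, 1.363]
contact_force: [0.3, 0.2, -0.4]
opening: 33.1
finger_force: 0.0
```

Run:
```python
from h import *
go(366.5,290.5,115,78.2)
go(366.5,290.5,115,101.4)
```

```text
t=14.7 turn -0.003 (rows>=0.0) shift after [ 1.02  -1.9    0.026] before [ 1.016 -1.902  0.026] rows>=6.5 q6 50
t=14.7 turn -0.518 (rows>=2.7) shift after [ 1.686 -1.345  0.026] before [ 1.016 -1.902  0.026] rows>=6.5 q6 27
```

>>> drive_tool(series=[[0,0,0.16,0,0,0,-1],[0,0,0.16,0,0,0,-1],[0,0,0.162,0,0,0,-1]])

```text
time_s: 15.0
position: [615.0, 82.6, 118.9]
orientation: [3.139, -0.002, 0.979]
contact_force: [1.1, 0.5, -1.0]
opening: 57.1
finger_force: 0.0
```

>>> drive_tool(series=[[0,0,0,0.035,-0.306,0,-1],[0,0,0,0.035,-0.306,0,-1],[0,0,0,0.035,-0.306,0,-1],[0,0,0,0.035,-0.306,0,-1],[0,0,0,0.035,-0.306,0,-1],[0,0,0,0.035,-0.306,0,-1],[0,0,0,0.035,-0.306,0,-1],[0,0,0,0,0,0,-1],[0,0,0,0,0,0,-1]])

```text
time_s: 15.9
position: [367.1, 291.6, 118.0]
orientation: [3.14, -0.002, 0.987]
contact_force: [0.2, -0.6, -0.3]
opening: 94.1
finger_force: 0.0
```

```bash
cat >> h.py <<'E'
def hub(s,w,z=34):
    "hub circle of a wheel near the picture centre: darkest ring's outer blob and the hub within"
    c=cam("wrist",s);g=cv2.cvtColor(w,cv2.COLOR_BGR2GRAY);m=cv2.inRange(g,0,62);m[205:]=0
    K,H=cv2.findContours(m,cv2.RETR_CCOMP,cv2.CHAIN_APPROX_NONE)
    for k,h in zip(K,H[0]):
        if h[3]>=0 and cv2.contourArea(k)>100:
            e=cv2.fitEllipse(k);print("hub px",np.round(e[0],1),np.round(e[1],1),"xy",ray(c,e[0],z)[0])
E
python3 - <<'E'
from h import *
s=ctrl.sense();w=ctrl.snapshot("wrist")[:,:,::-1].copy();cv2.imwrite("pics/w7.png",w)
print(s["position"],proj(cam("wrist",s),[366.5,290.5,34]));hub(s,w)
go(366.5,290.5,-18,56.4)
E
```

```text
[367.116 291.641 117.977] [[256.444 187.357]]
hub px [257.1 186.9] [27.2 27.8] xy [367.382 290.49   34.   ]
t=15.9 turn 0.000 (rows>=0.0) shift after [-0.008 -0.005  0.904] before [-0.008 -0.005  0.904] rows>=2.7 q6 72
```

Hub found at (367.4,290.5), in line with the earlier views.

>>> drive_tool(series=[[0,0,0,-0.005,0,0.15,-1],[0,0,0,0,0,0.25,-1],[0,0,0,0,0,0.25,-1],[0,0,0,0,0,0.15,-1],[0,0,0,0,0,0.07,-0.5],[0,0,0,0,0,0.034,1],[0,0,0,0,0,0,1],[0,0,0,0,0,0,1],[0,0,0,0,0,0,1],[0,0,0,0,0,0,1]])

```text
time_s: 16.95
position: [367.5, 290.9, -18.0]
orientation: [3.141, -0.002, 0.984]
contact_force: [0.3, 0.1, -0.3]
opening: 49.2
finger_force: 0.0
```

>>> drive_tool(series=[[0,0,0,0,0,0,1],[0,0,0,0,0,0,1],[0,0,0,0,0,0,1],[0,0,0,0,0,0,1],[0,0,0,0,0,0,1]])

```text
time_s: 17.45
position: [367.2, 290.8, -18.3]
orientation: [3.141, -0.001, 0.984]
contact_force: [0.1, -0.5, 5.3]
opening: 44.1
finger_force: 30.0
```

>>> drive_tool(series=[[0,0,0,0,0,-0.1,1],[0,0,0,0,0,-0.2,1],[0,0,0,0,0,-0.3,1],[0,0,0,0,0,-0.2,1],[0,0,0,0,0,0,1],[0,0,0,0,0,0,1]])

```text
time_s: 18.05
position: [366.2, 290.2, 99.9]
orientation: [-3.141, 0.001, 0.984]
contact_force: [-1.5, 0.1, -1.3]
opening: 43.4
finger_force: 30.0
```

Run:
```python
from h import *
s=ctrl.sense();print(s["opening"],s["finger_force"],s["position"]);go(494.4,-102.5,102,56.4)
```

```text
43.404430586955534 29.999247193336487 [366.196 290.181  99.895]
t=18.1 turn -0.000 (rows>=0.0) shift after [-1.708  2.161 -0.014] before [-1.707  2.161 -0.014] rows>=8.3 q6 22
```

>>> drive_tool(series=[[0,0,0,-0.19,0.24,0,1],[0,0,0,-0.19,0.24,0,1],[0,0,0,-0.19,0.24,0,1],[0,0,0,-0.19,0.24,0,1],[0,0,0,-0.19,0.24,0,1],[0,0,0,-0.19,0.24,0,1],[0,0,0,-0.19,0.24,0,1],[0,0,0,-0.19,0.24,0,1],[0,0,0,-0.19,0.24,0,1],[0,0,0,0,0,0,1]])

```text
time_s: 19.05
position: [493.4, -107.0, 96.8]
orientation: [-3.137, 0.003, 0.978]
contact_force: [0.4, 1.0, -1.5]
opening: 43.1
finger_force: 30.0
```

>>> drive_tool(series=[[0,0,0,0,0,0.2,1],[0,0,0,0,0,0.2,1],[0,0,0,0,0,0,1],[0,0,0,0,0,0,1]])

```text
time_s: 19.45
position: [492.7, -101.4, 38.8]
orientation: [-3.137, 0.001, 0.985]
contact_force: [-0.1, 0.4, -0.8]
opening: 43.3
finger_force: 30.0
```

Run:
```python
from h import *
s=ctrl.sense();print(s["position"],s["opening"])
w=ctrl.snapshot("wrist")[:,:,::-1].copy();cv2.imwrite("pics/w8.png",w);c=cam("wrist",s)
for x in(-67,67):
  for sy in(-46,46):
    P=np.r_[SC+x*np.array([np.cos(SA),np.sin(SA)])+sy*np.array([-np.sin(SA),np.cos(SA)]),18]
    u,v=proj(c,P)[0];cv2.circle(w,(int(u),int(v)),2,(0,0,255),-1)
cv2.imwrite("pics/w8b.png",cv2.resize(w,(640,480)))
go(494.4,-102.5,-13,56.4)
```

```text
[ 492.677 -101.381   38.816] 43.27651450042382
t=19.5 turn 0.001 (rows>=0.0) shift after [-0.003  0.003  0.357] before [-0.003  0.003  0.357] rows>=1.1 q6 22
```

View pics/w8b.png

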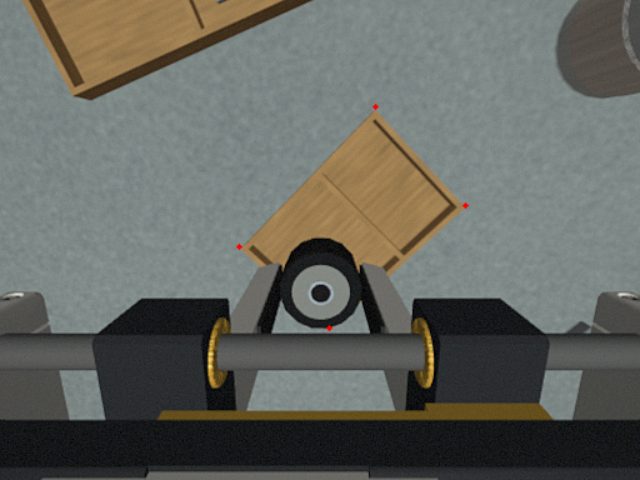

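The wheel hangs over the bigger compartment and the projected corners fall within a few pixels of the carton's. Lowering.

>>> drive_tool(series=[[0,0,0,0,0.006,0.12,1],[0,0,0,0,0,0.12,1],[0,0,0,0,0,0.08,1],[0,0,0,0,0,0.034,1],[0,0,0,0,0,0,1],[0,0,0,0,0,0,1],[0,0,0,0,0,0,-0.1],[0,0,0,0,0,0,-0.1],[0,0,0,0,0,0,-0.1]])

```text
time_s: 20.4
position: [495.9, -103.3, -11.4]
orientation: [3.14, -0.001, 0.984]
contact_force: [-0.6, 0.5, 0.8]
opening: 51.7
finger_force: 0.0
```

>>> drive_tool(series=[[0,0,0,0,0,-0.1,-0.1],[0,0,0,0,0,-0.2,-0.1],[0,0,0,0,0,-0.3,-1],[0,0,0,0,0,-0.27,-1],[0,0,0,0,0,0,-1]])

```text
time_s: 20.9
position: [499.8, -104.5, 126.1]
orientation: [3.128, -0.004, 0.984]
contact_force: [0.3, 0.0, 0.7]
opening: 72.3
finger_force: 0.0
```

Run:
```python
from h import *
go(496.5,-278,115,56.4);go(496.5,-278,115,33.2)
```

```text
t=20.9 turn -0.000 (rows>=0.0) shift after [-0.975  0.622  0.074] before [-0.975  0.622  0.074] rows>=3.5 q6 4
t=20.9 turn 0.515 (rows>=2.7) shift after [-0.651  0.956  0.074] before [-0.975  0.622  0.074] rows>=3.5 q6 28
```

>>> drive_tool(series=[[0,0,0.172,0,0,0,-1],[0,0,0.172,0,0,0,-1],[0,0,0.172,0,0,0,-1]])

```text
time_s: 21.2
position: [495.0, -103.0, 117.7]
orientation: [-3.141, 0.0, 0.573]
contact_force: [-0.3, -0.3, 0.3]
opening: 93.0
finger_force: 0.0
```

>>> drive_tool(series=[[0,0,0,-0.163,0.239,0.018,-1],[0,0,0,-0.163,0.239,0.018,-1],[0,0,0,-0.163,0.239,0.018,-1],[0,0,0,-0.163,0.239,0.018,-1],[0,0,0,0,0,0,-1],[0,0,0,0,0,0,-1],[0,0,0,0,0,0,-1]])

```text
time_s: 21.9
position: [491.8, -275.5, 107.1]
orientation: [-3.14, -0.0, 0.58]
contact_force: [-0.1, 0.5, -0.0]
opening: 94.1
finger_force: 0.0
```

Run:
```python
from h import *
s=ctrl.sense();w=ctrl.snapshot("wrist")[:,:,::-1].copy();cv2.imwrite("pics/w9.png",w)
print(s["position"],proj(cam("wrist",s),[496.5,-278,34]));hub(s,w)
go(496.5,-278,-18,33.2)
```

```text
[ 491.813 -275.494  107.105] [[260.929 185.926]]
hub px [115.2  93.7] [30.4 34.4] xy [ 495.478 -101.93    34.   ]
t=21.9 turn 0.001 (rows>=0.0) shift after [0.015 0.032 0.836] before [0.015 0.032 0.836] rows>=2.5 q6 28
```

Run:
```python
from h import *
s=ctrl.sense();w=cv2.imread("pics/w9.png");c=cam("wrist",s);g=cv2.cvtColor(w,cv2.COLOR_BGR2GRAY)
g=cv2.resize(g[120:260,190:330],None,fx=3,fy=3,interpolation=cv2.INTER_CUBIC)
for th in(50,62,75):
  K,H=cv2.findContours((g<th).astype(np.uint8),cv2.RETR_CCOMP,cv2.CHAIN_APPROX_NONE)
  for k,h in zip(K,H[0]):
    if cv2.contourArea(k)>600:
        e=cv2.fitEllipse(k);p=np.array(e[0])/3+[190,120];print(th,h[3]>=0,p,np.array(e[1])/3,cv2.contourArea(k)/9,ray(c,p,34)[0])
```

```text
50 False [326.451 227.7  ] [ 7.385 32.654] 169.22222222222223 [ 496.959 -367.108   34.   ]
50 False [259.087 183.682] [55.772 57.284] 2507.5555555555557 [ 497.699 -274.764   34.   ]
50 True [259.133 185.857] [40.008 40.785] 1281.0 [ 495.69 -276.15   34.  ]
62 False [326.372 227.706] [ 7.583 33.393] 177.38888888888889 [ 496.905 -367.038   34.   ]
62 False [259.101 183.682] [56.095 57.608] 2535.5 [ 497.707 -274.776   34.   ]
62 True [259.16  185.862] [39.664 40.462] 1260.0 [ 495.702 -276.177   34.   ]
75 False [211.281 256.196] [ 8.665 23.156] 113.88888888888889 [ 394.514 -275.833   34.   ]
75 False [326.329 227.61 ] [ 7.691 34.371] 184.11111111111111 [ 496.971 -366.926   34.   ]
75 False [259.129 183.689] [56.406 57.914] 2563.6111111111113 [ 497.718 -274.807   34.   ]
75 True [259.151 185.84 ] [39.317 40.149] 1239.111111111111 [ 495.717 -276.156   34.   ]
```

>>> drive_tool(series=[[0,0,0,0.019,0.02,0.1,-1],[0,0,0,0,0,0.25,-1],[0,0,0,0,0,0.2,-1],[0,0,0,0,0,0.15,-1],[0,0,0,0,0,0.09,-1],[0,0,0,0,0,0.044,-1],[0,0,0,0,0,0,1],[0,0,0,0,0,0,1],[0,0,0,0,0,0,1],[0,0,0,0,0,0,1]])

```text
time_s: 22.95
position: [496.6, -277.9, -16.3]
orientation: [3.14, -0.001, 0.579]
contact_force: [-0.0, 1.1, 0.9]
opening: 65.8
finger_force: 0.6
```

>>> drive_tool(series=[[0,0,0,0,0,0,1],[0,0,0,0,0,0,1],[0,0,0,0,0,0,1],[0,0,0,0,0,0,1]])

```text
time_s: 23.35
position: [496.5, -277.8, -16.4]
orientation: [3.14, -0.001, 0.579]
contact_force: [-0.7, 1.2, 6.4]
opening: 63.5
finger_force: 30.0
```

>>> drive_tool(series=[[0,0,0,0,0,-0.1,1],[0,0,0,0,0,-0.2,1],[0,0,0,0,0,-0.3,1],[0,0,0,0,0,-0.2,1],[0,0,0,0,0,0,1],[0,0,0,0,0,0,1]])

```text
time_s: 23.95
position: [496.0, -277.7, 102.7]
orientation: [3.141, -0.0, 0.579]
contact_force: [-0.6, 0.2, -2.8]
opening: 63.4
finger_force: 30.0
```

Run:
```python
from h import *
s=ctrl.sense();print(s["opening"],s["finger_force"],s["position"]);go(473,112,102,33.2)
```

```text
63.39018753544673 29.999596774578094 [ 496.01  -277.746  102.723]
t=23.9 turn -0.001 (rows>=0.0) shift after [ 1.294 -2.258  0.005] before [ 1.293 -2.259  0.005] rows>=7.8 q6 70
```

>>> drive_tool(series=[[0,0,0,0.144,-0.251,0,1],[0,0,0,0.144,-0.251,0,1],[0,0,0,0.144,-0.251,0,1],[0,0,0,0.144,-0.251,0,1],[0,0,0,0.144,-0.251,0,1],[0,0,0,0.144,-0.251,0,1],[0,0,0,0.144,-0.251,0,1],[0,0,0,0.144,-0.251,0,1],[0,0,0,0.144,-0.251,0,1],[0,0,0,0,0,0,1]])

```text
time_s: 24.95
position: [470.5, 116.9, 99.4]
orientation: [-3.137, 0.004, 0.586]
contact_force: [0.6, -1.5, -1.6]
opening: 63.4
finger_force: 30.0
```

>>> drive_tool(series=[[0,0,0,0,0,0.2,1],[0,0,0,0,0,0.2,1],[0,0,0,0,0,0,1],[0,0,0,0,0,0,1],[0,0,0,0,0,0,1]])

```text
time_s: 25.45
position: [474.1, 112.1, 43.4]
orientation: [3.141, -0.001, 0.578]
contact_force: [-1.0, -0.1, -2.3]
opening: 63.7
finger_force: 30.0
```

Run:
```python
from h import *
s=ctrl.sense();print(s["position"],s["opening"])
go(473,112,-11.5,33.2)
```

```text
[474.077 112.084  43.374] 63.66710415311509
t=25.4 turn -0.001 (rows>=0.0) shift after [-0.006 -0.003  0.366] before [-0.006 -0.003  0.366] rows>=1.1 q6 70
```

>>> drive_tool(series=[[0,0,0,-0.006,-0.003,0.12,1],[0,0,0,0,0,0.12,1],[0,0,0,0,0,0.08,1],[0,0,0,0,0,0.046,1],[0,0,0,0,0,0,1],[0,0,0,0,0,0,1],[0,0,0,0,0,0,-0.52],[0,0,0,0,0,0,-0.52],[0,0,0,0,0,0,-0.52]])

```text
time_s: 26.35
position: [472.8, 112.4, -11.9]
orientation: [3.141, -0.001, 0.579]
contact_force: [-0.1, 0.4, -0.1]
opening: 71.4
finger_force: 0.0
```

>>> drive_tool(series=[[0,0,0,0,0,-0.1,-0.52],[0,0,0,0,0,-0.2,-0.52],[0,0,0,0,0,-0.3,-1],[0,0,0,0,0,-0.27,-1],[0,0,0,0,0,0,-1]])

```text
time_s: 26.85
position: [476.9, 113.0, 125.6]
orientation: [3.135, -0.013, 0.579]
contact_force: [-0.4, -0.8, 0.3]
opening: 91.5
finger_force: 0.0
```

Run:
```python
from h import *
im=cv2.imread("pics/t6.png");c=cam("top")
d=np.abs(im.astype(float)-cv2.medianBlur(im,101)).max(2)
g=cv2.resize(d[165:195,365:425],None,fx=4,fy=4,interpolation=cv2.INTER_CUBIC)
for th in(12,16,20):
  for k in blobs(g,g>th,300):
    r=cv2.minAreaRect(k);B=ray(c,cv2.boxPoints(r)/4+[365,165],10);e=np.roll(B,-1,0)-B;L=np.linalg.norm(e,axis=1);i=L.argmax();print(th,B.mean(0),L[:2],np.degrees(np.arctan2(e[i,1],e[i,0]))%180)
go(623,-296,115,20)
```

```text
12 [ 622.612 -274.987   10.   ] [23.175 20.957] 150.16580607989846
12 [ 630.514 -309.899   10.   ] [59.   30.98] 101.81183304316544
16 [ 622.518 -274.116   10.   ] [ 7.158 28.447] 13.08354432342162
16 [ 630.663 -310.096   10.   ] [58.296 30.388] 102.12401211433694
20 [ 631.071 -312.168   10.   ] [48.507 29.45 ] 102.12383154128148
t=26.9 turn 0.293 (rows>=1.5) shift after [-0.017  2.895  0.071] before [-0.677  2.815  0.071] rows>=8.7 q6 45
```

>>> drive_tool(series=[[0,0,-0.17,0,0,0,-1],[0,0,-0.17,0,0,0,-1],[0,0,-0.17,0,0,0,-1],[0,0,-0.17,0,0,0,-1],[0,0,-0.17,0,0,0,-1],[0,0,-0.17,0,0,0,-1],[0,0,-0.17,0,0,0,-1],[0,0,-0.17,0,0,0,-1],[0,0,-0.17,0,0,0,-1]])

```text
time_s: 27.75
position: [471.8, 112.3, 117.2]
orientation: [-3.141, -0.0, 1.786]
contact_force: [-0.3, -0.5, 0.8]
opening: 94.4
finger_force: 0.0
```

Run:
```python
from h import *
print(ray(cam("top"),[394.75,178],15));go(628,-305,115,102)
```

```text
[[ 628.411 -305.324   15.   ]]
t=27.8 turn 0.008 (rows>=0.0) shift after [-2.938  0.44   0.015] before [-2.94   0.423  0.015] rows>=8.9 q6 -38
```

>>> drive_tool(series=[[0,0,0,-0.294,0.044,0,-1],[0,0,0,-0.294,0.044,0,-1],[0,0,0,-0.294,0.044,0,-1],[0,0,0,-0.294,0.044,0,-1],[0,0,0,-0.294,0.044,0,-1],[0,0,0,-0.294,0.044,0,-1],[0,0,0,-0.294,0.044,0,-1],[0,0,0,-0.294,0.044,0,-1],[0,0,0,-0.294,0.044,0,-1],[0,0,0,-0.294,0.044,0,-1]])

```text
time_s: 28.75
position: [628.8, -306.8, 116.8]
orientation: [-3.141, -0.001, 1.781]
contact_force: [1.4, -0.7, 0.2]
opening: 93.7
finger_force: 0.0
```

>>> drive_tool(series=[[0,0,0,0,0,0,-1],[0,0,0,0,0,0,-1],[0,0,0,0,0,0,-1],[0,0,0,0,0,0,-1]])

```text
time_s: 29.15
position: [628.7, -303.7, 118.6]
orientation: [3.141, 0.0, 1.782]
contact_force: [-0.2, -0.6, 0.3]
opening: 93.7
finger_force: 0.0
```

Run:
```python
from h import *
s=ctrl.sense();w=ctrl.snapshot("wrist")[:,:,::-1].copy();cv2.imwrite("pics/w10.png",w);np.save("w10.npy",np.r_[s["position"],s["orientation"]])
t=ctrl.snapshot("top")[:,:,::-1];cv2.imwrite("pics/t10.png",t)
c=cam("wrist",s);print(s["position"],s["orientation"],proj(c,[[628.4,-305.3,0],[628.4,-305.3,42]]))
cv2.imwrite("pics/w10b.png",np.hstack([cv2.resize(w[120:270,180:330],(450,450)),cv2.resize(t[160:310,200:315],(345,450),interpolation=cv2.INTER_CUBIC)]))
```

```text
[ 628.682 -303.734  118.576] [3.141 0.    1.782] [[255.615 181.191]
 [255.557 188.976]]
```

View pics/w10b.png

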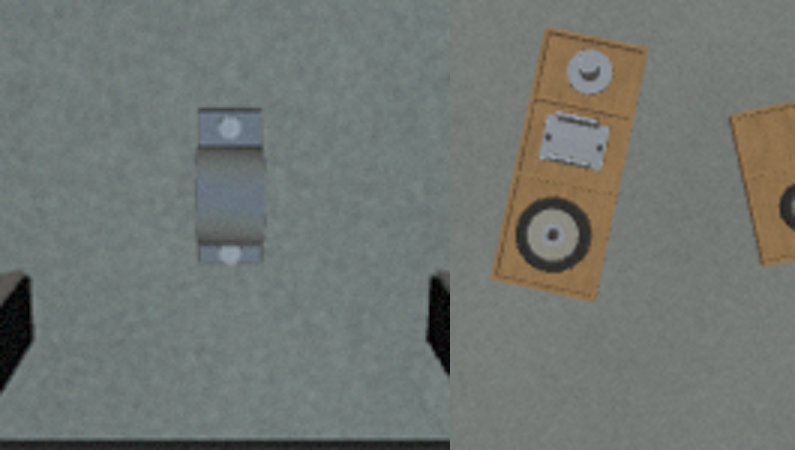

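All three castor pieces sit in their compartments, and the block is squared up at about pixel (257,183), as predicted.

>>> drive_tool(series=[[0,0,0,0,0.006,0.15,-1],[0,0,0,0,0,0.25,-1],[0,0,0,0,0,0.25,-1],[0,0,0,0,0,0.13,-0.5],[0,0,0,0,0,0.07,0],[0,0,0,0,0,0.041,0],[0,0,0,0,0,0,1],[0,0,0,0,0,0,1],[0,0,0,0,0,0,1],[0,0,0,0,0,0,1]])

```text
time_s: 30.25
position: [630.3, -305.5, -14.2]
orientation: [3.14, 0.002, 1.781]
contact_force: [-0.8, -0.3, 0.3]
opening: 41.7
finger_force: 0.0
```

>>> drive_tool(series=[[0,0,0,0,0,0,1],[0,0,0,0,0,0,1],[0,0,0,0,0,0,1],[0,0,0,0,0,0,1],[0,0,0,0,0,0,1]])

```text
time_s: 30.75
position: [629.6, -305.2, -15.3]
orientation: [3.141, 0.0, 1.781]
contact_force: [-0.6, 0.4, 1.1]
opening: 26.2
finger_force: 30.0
```

>>> drive_tool(series=[[0,0,0,0,0,-0.1,1],[0,0,0,0,0,-0.2,1],[0,0,0,0,0,-0.2,1],[0,0,0,0,0,0,1],[0,0,0,0,0,0,1]])

```text
time_s: 31.25
position: [629.9, -305.2, 59.9]
orientation: [3.14, 0.001, 1.781]
contact_force: [-0.2, 0.1, -2.5]
opening: 25.7
finger_force: 30.0
```

Run:
```python
from h import *
s=ctrl.sense();print(s["opening"],s["finger_force"],s["position"]);go(558.2,-90,60,101.4)
# small wheel, short carton from the top view
t=cv2.imread("pics/t10.png");c=cam("top");g=cv2.cvtColor(t,cv2.COLOR_BGR2GRAY)
for (C,a,x,nm) in((SC,SA,-27,"sw"),(LC,LA,-64,"lw")):
    P=np.r_[comp(C,a,x),38];u,v=proj(c,P)[0].astype(int)
    q=cv2.resize(g[v-22:v+22,u-22:u+22],None,fx=4,fy=4,interpolation=cv2.INTER_CUBIC)
    K=max(blobs(q,q<70,100),key=cv2.contourArea);(m,r)=cv2.minEnclosingCircle(K);X=ray(c,np.array(m)/4+[u-22,v-22],25)[0,:2];d=X-C
    print(nm,X,r/4,"carton frame",d@[np.cos(a),np.sin(a)],d@[-np.sin(a),np.cos(a)])
hsv=cv2.cvtColor(t,cv2.COLOR_BGR2HSV)
for k in blobs(t,cv2.inRange(hsv,(8,70,40),(25,255,255)),800):
    r=cv2.minAreaRect(k);B=ray(c,cv2.boxPoints(r),18)[:,:2];e=np.roll(B,-1,0)-B;L=np.linalg.norm(e,axis=1);i=L.argmax()
    if abs(B.mean(0)[1])<200:print("carton",B.mean(0),L[:2],np.degrees(np.arctan2(e[i,1],e[i,0]))%180)
```

```text
25.749121569447578 29.99959498643875 [ 629.937 -305.196   59.907]
t=31.2 turn 0.014 (rows>=0.1) shift after [ 1.501 -0.185 -0.001] before [ 1.503 -0.169 -0.001] rows>=4.5 q6 -21
sw [ 495.474 -104.682] 9.221781730651855 carton frame -26.403500233643403 -2.3088986665202067
lw [472.764 111.891] 12.591991424560547 carton frame -64.28337244355191 -0.05622492190123955
carton [521.086 -97.895] [ 93.828 133.672] 11.410918661303526
carton [535.892  98.826] [224.478  93.367] 168.2014574113613
```

>>> drive_tool(series=[[0,0,0.014,0.3,-0.037,0,1],[0,0,0,0.3,-0.037,0,1],[0,0,0,0.3,-0.037,0,1],[0,0,0,0.3,-0.037,0,1],[0,0,0,0.3,-0.037,0,1],[0,0,0,0,0,0,1],[0,0,0,0,0,0,1],[0,0,0,0,0,0,1]])

```text
time_s: 32.05
position: [556.9, -90.8, 57.9]
orientation: [-3.14, -0.0, 1.769]
contact_force: [-0.7, 0.4, -1.3]
opening: 25.8
finger_force: 30.0
```

Run:
```python
from h import *
s=ctrl.sense();w=ctrl.snapshot("wrist")[:,:,::-1].copy();cv2.imwrite("pics/w11.png",w);print(s["position"],s["orientation"])
c=cam("wrist",s)
for x in(-67,67):
  for sy in(-46,46):
    P=np.r_[SC+x*np.array([np.cos(SA),np.sin(SA)])+sy*np.array([-np.sin(SA),np.cos(SA)]),18]
    u,v=proj(c,P)[0];cv2.circle(w,(int(u),int(v)),2,(0,0,255),-1)
cv2.imwrite("pics/w11b.png",cv2.resize(w[:270],None,fx=1.5,fy=1.5))
go(558.2,-90,-10.5,101.4)
```

```text
[556.931 -90.782  57.941] [-3.14  -0.     1.769]
t=32.1 turn -0.002 (rows>=0.0) shift after [0.006 0.008 0.458] before [0.006 0.008 0.458] rows>=1.4 q6 -21
```

View pics/w11b.png

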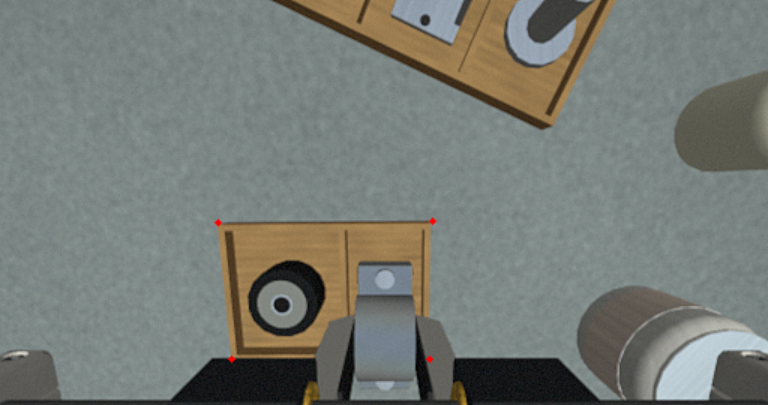

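The small wheel lies flat in its compartment and the block hangs between divider (346) and end wall (425). Lowering.

>>> drive_tool(series=[[0,0,0,0.006,0.008,0.15,1],[0,0,0,0,0,0.15,1],[0,0,0,0,0,0.1,1],[0,0,0,0,0,0.058,1],[0,0,0,0,0,0,1],[0,0,0,0,0,0,1],[0,0,0,0,0,0,0.28],[0,0,0,0,0,0,0.28],[0,0,0,0,0,0,0.28]])

```text
time_s: 33.0
position: [559.1, -89.1, -8.5]
orientation: [3.14, 0.001, 1.77]
contact_force: [-0.3, 0.1, 0.0]
opening: 33.7
finger_force: 0.0
```

>>> drive_tool(series=[[0,0,0,0,0,-0.1,0.28],[0,0,0,0,0,-0.2,0.28],[0,0,0,0,0,-0.3,0.28],[0,0,0,0,0,-0.3,0.28],[0,0,0,0,0,-0.2,0],[0,0,0,-0.3,0,0,0],[0,0,0,-0.3,0,0,0],[0,0,0,-0.3,0,0,0],[0,0,0,0,0,0,0]])

```text
time_s: 33.9
position: [585.1, -226.7, 156.0]
orientation: [3.142, 0.003, 1.764]
contact_force: [0.2, 0.4, -0.6]
opening: 47.0
finger_force: 0.0
```

Run:
```python
from h import *
s=ctrl.sense();print(s["position"])
t=ctrl.snapshot("top")[:,:,::-1].copy();sd=ctrl.snapshot("side")[:,:,::-1].copy();w=ctrl.snapshot("wrist")[:,:,::-1].copy()
cv2.imwrite("pics/t12.png",t)
for i,im in enumerate((t,)):pass
A=cv2.resize(t[110:260,200:350],(450,450),interpolation=cv2.INTER_CUBIC);B=cv2.resize(sd[110:235,175:322],(350,298),interpolation=cv2.INTER_CUBIC)
cv2.imwrite("pics/f12.png",np.hstack([A,cv2.copyMakeBorder(B,0,152,0,0,0)]))
```

```text
[ 585.137 -226.678  156.047]
```

View pics/f12.png

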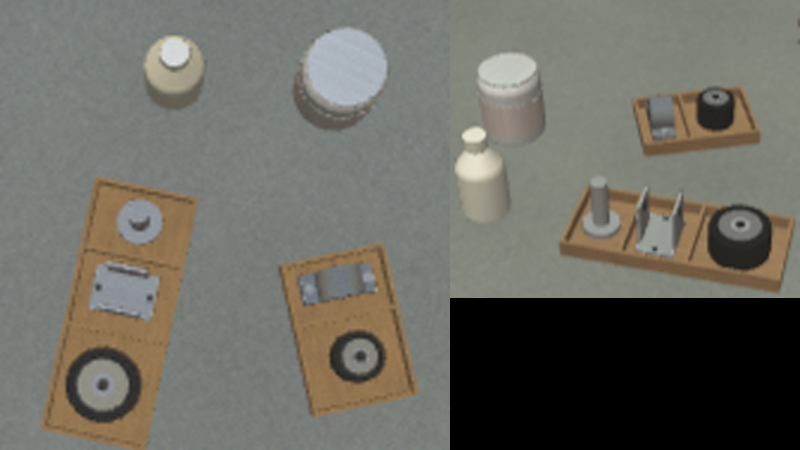

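Top and side views show all five pieces upright in their own compartments, with bottle and tin untouched. Handing in.

```bash
python3 -c "
from bench import ctrl
print(ctrl.close_job())"
```

```text
the job is handed in; nothing more can be done
None
```

Both kits are packed and handed in at about 34 s; the last views show all five pieces upright in their compartments, the hand-in returned no verdict, and I viewed 15 pictures, one over the limit of 14.

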